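Count to the third gap and push the carton home

ROBOT

A 7-joint arm with a two-finger parallel gripper is mounted at the origin on the work surface. World frame = base frame: x ahead of the robot, y to its left, z up, the work surface at z = 0. Lengths are in m, angles in rad, forces in N, time in s.
With the tool pointing down it reaches from about 0.425 to 0.875 m from the base axis. Payload 4.7 kg.
Tool frame: the origin (TCP) lies at the very end of the fingers, on their centre line; the grasp point (between the pads) lies 19 mm behind it; x points along the fingers, y is the direction in which the jaws open and shut, and the axes are right-handed (so a half turn about x gives the same grasp; the last joint's range is limited). The gripper opens to 85 mm and grips with 20 to 120 N. Pads are 22 mm wide; open, the fingers measure 114 mm over their backs; the gripper's body (76 mm by 85 mm) begins 54 mm behind the grasp point. The pads swing forward as they close: fully open they stand 13 mm farther back than shut.
Start: joints at [-1.169, 0.321, -0.07, 1.45, 0.023, 1.371, -0.057], TCP at [0.246, 0.602, 0.231] pointing down, gripper open.
Joint ranges: [-2.86, 2.86], [-0.3, 2.09], [-1.38, 1.24], [0.06, 2.45], [-1.56, 4.7], [0.09, 2.05], [-2.69, 2.69]. Speed limits (rad/s): [2.57, 2.57, 3.14, 3.14, 3.14, 3.14, 3.14].

INTERFACE

Orientations are given as a unit quaternion [x, y, z, w].
In Python, from station import robot, vision, order gives the robot as it stands. The module is installed in compiled form; this text tells all that it offers.
- The arm moves only by the tool servo_tool, never from a script. Its argument "plan" is a list of rows, each an object of numbers: "jaw": the closure, from 0 (fully open) to 1 (shut); "tx", "ty", "tz": the shift along the tool's x, y, z in cm; "yaw": the turn about the tool's x in rad. In form: [{"jaw": .., "tx": .., "ty": .., "tz": .., "yaw": ..}, ...]. A call has 1 to 12 rows; each row shifts and turns the commanded pose from where the row before left it, along the tool's axes as they then stand; what a row does not reach is not made up. A row lasts 1/8 s, in which the tool goes at most 62.5 mm and 10.7 degrees, less where a joint would pass 70% of its speed; a pose out of reach is approached as far as the arm can. A call is refused whole if a number of a shift passes 6.25 or a number of a turn 0.188, either way. A call with a gripper value outside its range is refused whole. The fingers move at their own pace and stop on an object; "newtons" is the grip in N (left out, the last holds). Time passes only in rows, so rows that do not move let the fingers close. It gives the time, the measured TCP pose, the force and the opening at its end, in the units of the state.
- robot.get_state(): the state, without advancing time (a new reading comes with each control period).
- vision.camera(name): name is "scene" or "top" or "wrist"; returns the picture (480x640x3 uint8, blue, green, red); there is no depth.
- vision.camera_params(name): a dict with "fx", "fy", "cx", "cy" (pixels), "world_to_cam" (4x4, takes a point from world to camera coordinates); the wrist camera has in their place "mount" (4x4, takes a point from camera to tool coordinates, whose origin is the TCP and whose axes are the tool frame's). Camera axes: x right, y down, z forward; pixel columns grow to the right and rows downward; lengths in m; the calibration is good to about 2 mm. A picture is of the moment at which its call begins: read the wrist's pose just before it. camera_params takes no time and is no camera call.
- order.hand_in(): hands the job in, once; it reports no verdict.
The state is a dict: "t": time; "q": joint angles; "joint_velocities": joint speeds; "joint_efforts": joint torques, N m; "ee_pos": TCP position; "eef_rot": TCP orientation; "contact_force": force on the tool from outside, world axes, zero at the start; "torque": the same for the moment, N m; "opening": finger opening in m.
Only numpy, scipy, OpenCV 4.12 (cv2) and the standard library are available. Lean on these libraries where they do the work, as an engineer would, in place of code of your own. Each camera call takes 0.05 s, during which the arm holds its last target.

TASK

Starting at the end of the divider rack where the tall post stands, run a closed fingertip along the rail of sprung keys, one key over each gap, pressing down the first, second and third key in turn and not running on along the rail beyond that. Then push the small carton along the channel in front of the rack until it faces that third gap, and push it straight in until it is fully home against the back stop. Only push: do not lift or tip the carton, leave the other things alone, and finish clear of everything.

Things in the scene. Friction and masses are not known exactly. Their poses are not given: they have to be found in the camera images.
- rack: Black steel divider rack, fixed to the bench. Origin: middle of its width, on the bench; x points from its open front to its back, y to its left, z up. Base plate 6 mm thick, x -94 to +106, y +-155 mm. Seven dividers 4 mm thick, tops 60 mm above the bench, 46 mm apart, make six gaps 42 mm clear, open at x = -2 (rounded ends), closed by the back stop's face at x = +78 mm.
- post: Round steel post, 18 mm wide at foot and head, 110 mm tall, fixed behind the back stop at one rear corner of the rack (rack x = +96, y = +128 or -128 mm: the side varies). Origin: centre of its foot, 6 mm above the bench. Gaps are counted from this end: the one nearest the post is the first. At the other corner is only a low stub, 14 mm high.
- carton: Small kraft carton to put away: 80 mm long (x), 34 mm wide (y), 45 mm tall, 0.15 to 0.31 kg, a strip of paper tape along its top. Origin: centre of its underside. Stands loose in the staging channel, its length along the rack's x, anywhere along the middle 200 mm; the channel guides it when pushed sideways.
- carton_center (a point): Centre of the carton (half-way up, 22.5 mm above its underside), axes as carton.
- module: Black ribbed plastic module, 74 x 26 x 34 mm, stored loose in gap e (the fifth from the rack's +y end); leave it alone. Origin: centre of its underside.
- tape: Roll of brown packing tape, a ring 90 mm across, 48 mm high, standing loose on the bench; leave alone. Origin: centre of its underside.
- bottle: Dark grey jar with a white cap, 64 mm across, 130 mm tall, loose on the bench; leave alone. Origin: centre of its underside.
- gap_a (a point): Centre of the floor of the first gap from the rack's +y end, 6 mm above the bench, at rack x = +40 mm. Axes as the rack's. A carton seated against the back stop has its centre at rack x = +38.
- key_a (a joint): Sprung aluminium key over the middle of gap a, crown (highest line) 80 mm above the bench and 8 mm above the rail while up, centred at rack x = +28 mm; 22 mm long in rack x, a ridge 8 mm wide on top with 35 degree flanks to either side. Value = how far it is pressed down, 0 (up) to 0.008 m (flush with the rail). About 1 N starts it, 4 N presses it fully; it comes back up by itself. A finger drawn along y 3 mm below crown height rides over them.
- gap_b (a point): Centre of the floor of the second gap from the rack's +y end, 6 mm above the bench, at rack x = +40 mm. Axes as the rack's. A carton seated against the back stop has its centre at rack x = +38.
- key_b (a joint): Sprung aluminium key over the middle of gap b, crown (highest line) 80 mm above the bench and 8 mm above the rail while up, centred at rack x = +28 mm; 22 mm long in rack x, a ridge 8 mm wide on top with 35 degree flanks to either side. Value = how far it is pressed down, 0 (up) to 0.008 m (flush with the rail). About 1 N starts it, 4 N presses it fully; it comes back up by itself. A finger drawn along y 3 mm below crown height rides over them.
- gap_c (a point): Centre of the floor of the third gap from the rack's +y end, 6 mm above the bench, at rack x = +40 mm. Axes as the rack's. A carton seated against the back stop has its centre at rack x = +38.
- key_c (a joint): Sprung aluminium key over the middle of gap c, crown (highest line) 80 mm above the bench and 8 mm above the rail while up, centred at rack x = +28 mm; 22 mm long in rack x, a ridge 8 mm wide on top with 35 degree flanks to either side. Value = how far it is pressed down, 0 (up) to 0.008 m (flush with the rail). About 1 N starts it, 4 N presses it fully; it comes back up by itself. A finger drawn along y 3 mm below crown height rides over them.
- gap_d (a point): Centre of the floor of the fourth gap from the rack's +y end, 6 mm above the bench, at rack x = +40 mm. Axes as the rack's. A carton seated against the back stop has its centre at rack x = +38.
- key_d (a joint): Sprung aluminium key over the middle of gap d, crown (highest line) 80 mm above the bench and 8 mm above the rail while up, centred at rack x = +28 mm; 22 mm long in rack x, a ridge 8 mm wide on top with 35 degree flanks to either side. Value = how far it is pressed down, 0 (up) to 0.008 m (flush with the rail). About 1 N starts it, 4 N presses it fully; it comes back up by itself. A finger drawn along y 3 mm below crown height rides over them.
- gap_e (a point): Centre of the floor of the fifth gap from the rack's +y end, 6 mm above the bench, at rack x = +40 mm. Axes as the rack's. A carton seated against the back stop has its centre at rack x = +38.
- key_e (a joint): Sprung aluminium key over the middle of gap e, crown (highest line) 80 mm above the bench and 8 mm above the rail while up, centred at rack x = +28 mm; 22 mm long in rack x, a ridge 8 mm wide on top with 35 degree flanks to either side. Value = how far it is pressed down, 0 (up) to 0.008 m (flush with the rail). About 1 N starts it, 4 N presses it fully; it comes back up by itself. A finger drawn along y 3 mm below crown height rides over them.
- gap_f (a point): Centre of the floor of the sixth gap from the rack's +y end, 6 mm above the bench, at rack x = +40 mm. Axes as the rack's. A carton seated against the back stop has its centre at rack x = +38.
- key_f (a joint): Sprung aluminium key over the middle of gap f, crown (highest line) 80 mm above the bench and 8 mm above the rail while up, centred at rack x = +28 mm; 22 mm long in rack x, a ridge 8 mm wide on top with 35 degree flanks to either side. Value = how far it is pressed down, 0 (up) to 0.008 m (flush with the rail). About 1 N starts it, 4 N presses it fully; it comes back up by itself. A finger drawn along y 3 mm below crown height rides over them.
- channel (a point): Middle of the floor of the staging channel in front of the gaps (rack x = -44, y = 0, 6 mm above the bench). The channel is 84 mm wide, along rack y, between a low front lip (x -90 to -86, top 16 mm above the bench) and the dividers' front ends (x = -2); its ends are open.
- rail (a point): Middle of the top of the rail, 72 mm above the bench (rack x = +28, y = 0). The rail runs along rack y over all six gaps, 30 mm wide (x +13 to +43), underside 58 mm above the bench, and carries one sprung key over each gap.
There are look-alikes about, which are no part of the job. What is shaped like the carton but pink or purple is not meant.

How it is judged:
By the outcome, as a careful person would: the job done as asked, in the order asked, and still so for the second after the job is handed in, with the robot touching nothing.
It also fails if it takes over 56 s, if anything falls off the work surface, if the arm or the gripper's body presses on something with over 40 N, if the wrist force passes 120 N, or if a joint passes its speed limit or range.

## Working session

There is one attempt and no reset: what is moved stays moved. The work goes in short steps, Python scripts to look and compute and a tool call to move; the robot and the scene stay as the last step left them, time stands still between calls to the robot, and variables do not carry over. Pictures are saved under pics/ and viewed, and the job is handed in when it is done.

Besides the shell and the picture viewer there is one more tool, called by a JSON object that holds its "api" and its "payload". servo_tool: Moves the arm, as the interface text tells. Its arguments: {"type":"object","properties":{"plan":{"type":"array","items":{"type":"object","properties":{"jaw":{"type":"number"},"tx":{"type":"number"},"ty":{"type":"number"},"tz":{"type":"number"},"yaw":{"type":"number"}}}},"newtons":{"type":"number"}},"required":["plan"]}

```bash
mkdir -p pics; python3 - <<'E'
from station import robot, vision
import cv2
s=robot.get_state();print({k:s[k] for k in('t','ee_pos','eef_rot','opening','contact_force')})
for n in('scene','top'):
    p=vision.camera_params(n);print(n,p)
    cv2.imwrite(f'pics/{n}0.png',vision.camera(n))
print(vision.camera_params('wrist'))
E
```

```text
{'t': 0.0, 'ee_pos': array([0.24564799, 0.60121164, 0.23019905]), 'eef_rot': array([ 0.13556975,  0.69395794, -0.13693367,  0.6937524 ]), 'opening': 0.08527232199121007, 'contact_force': array([-0.55156872,  0.00505282,  0.09407138])}
scene {'fx': 513.8794081654167, 'fy': 513.8794081654167, 'cx': 314.2617205485909, 'cy': 238.71344681064005, 'world_to_cam': array([[-0.41032967,  0.9117077 ,  0.02046057,  0.23920058],
       [ 0.4776829 ,  0.23399323, -0.84679762, -0.1824168 ],
       [-0.77681954, -0.33769253, -0.53152154,  1.4039102 ],
       [ 0.        ,  0.        ,  0.        ,  1.        ]])}
top {'fx': 600.8115980337817, 'fy': 600.8115980337817, 'cx': 310.7088346857246, 'cy': 246.69116093566015, 'world_to_cam': array([[ 3.23478668e-03, -9.99664572e-01, -2.56959118e-02,
         2.00296594e-02],
       [-9.94416818e-01, -5.05406421e-04, -1.05522209e-01,
         5.38613215e-01],
       [ 1.05473827e-01,  2.58937887e-02, -9.94084898e-01,
         1.41502530e+00],
       [ 0.00000000e+00,  0.00000000e+00,  0.00000000e+00,
         1.00000000e+00]])}
{'fx': 350.3532520068815, 'fy': 350.3532520068815, 'cx': 320.88247890466164, 'cy': 240.44622138734093, 'mount': array([[-3.33562179e-04, -2.61554398e-01,  9.65188679e-01,
        -1.42019532e-01],
       [ 9.99999886e-01, -4.16614773e-04,  2.32695141e-04,
         7.72516547e-05],
       [ 3.41249425e-04,  9.65188647e-01,  2.61554507e-01,
        -6.69779625e-02],
       [ 0.00000000e+00,  0.00000000e+00,  0.00000000e+00,
         1.00000000e+00]])}
```

View pics/scene0.png

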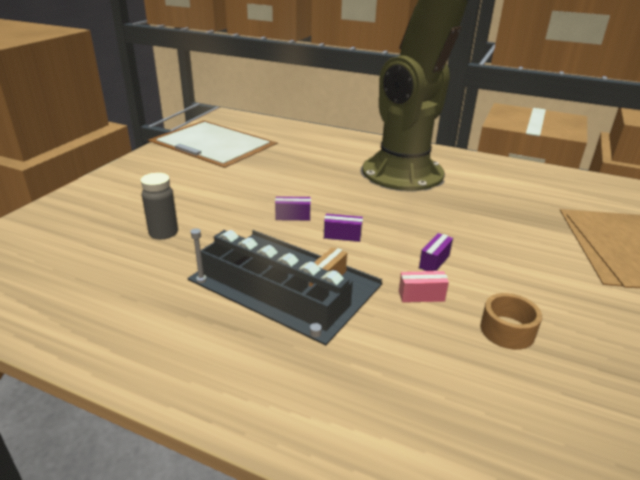

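View pics/top0.png

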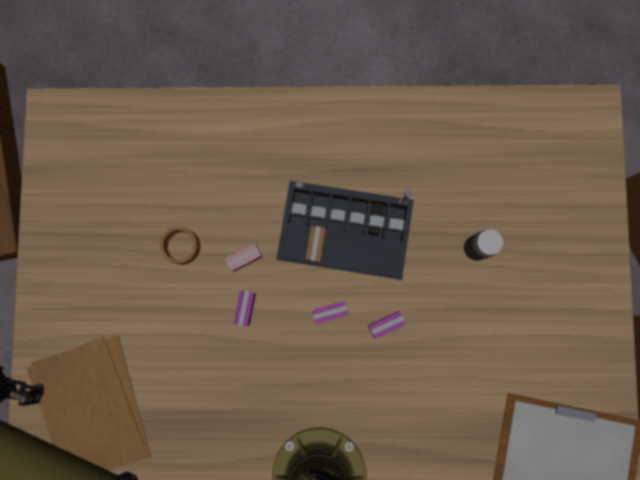

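The top view shows the rack at (345,230), with the tall post at (407,196) on its -y end and the kraft carton at (316,244). The pink box at (243,257) and the three purple boxes at (245,308), (330,312) and (387,324) are decoys. I'll check this in enlarged crops.

```bash
python3 - <<'E'
import cv2
a=cv2.imread('pics/top0.png')
cv2.imwrite('pics/top0c.png',cv2.resize(a[170:290,265:425],None,fx=5,fy=5,interpolation=cv2.INTER_CUBIC))
a=cv2.imread('pics/scene0.png')
cv2.imwrite('pics/scene0c.png',cv2.resize(a[210:350,180:390],None,fx=3.8,fy=3.8,interpolation=cv2.INTER_CUBIC))
E
```

```text
(no output)
```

View pics/top0c.png

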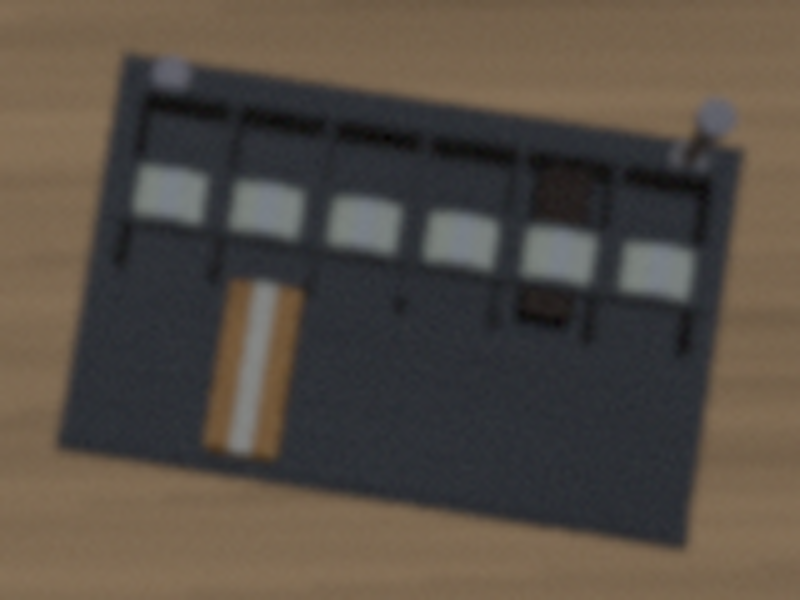

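View pics/scene0c.png

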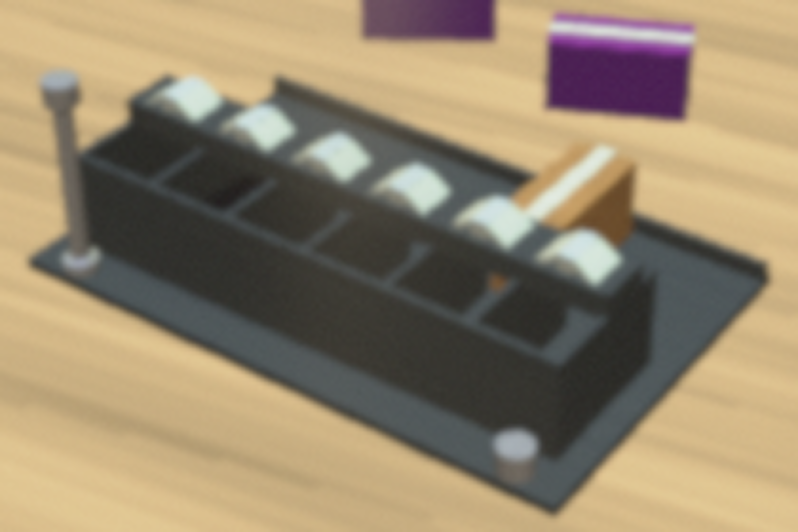

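The carton is the kraft one at about (316,244). The tall post is at the -y end, so the gaps count f, e, d, and the third is d. Next I fit the poses.

```bash
cat > h.py <<'E'
import numpy as np
from station import robot, vision
P={n:vision.camera_params(n) for n in('top','scene')}
def proj(n,X):
    p=P[n];X=np.atleast_2d(X);W=p['world_to_cam'];c=X@W[:3,:3].T+W[:3,3]
    return np.c_[p['fx']*c[:,0]/c[:,2]+p['cx'],p['fy']*c[:,1]/c[:,2]+p['cy']]
def w(pose,L):
    x,y,t=pose;L=np.atleast_2d(L).astype(float);c,s=np.cos(t),np.sin(t)
    return np.c_[x+c*L[:,0]-s*L[:,1],y+s*L[:,0]+c*L[:,1],L[:,2]]
E
python3 - <<'E'
from h import *
from scipy.optimize import least_squares
mm=1e-3
top=[((106,155,6),(123,55)),((106,-155,6),(743,150)),((-94,-155,6),(685,547)),((-94,155,6),(60,447)),((96,128,20),(171,73)),((96,-128,116),(716,118))]
ky=[115,69,23,-23,-69,-115];kp=[(171,195),(268,210),(365,225),(461,240),(559,256),(657,271)]
top+=[((28,y,79.),p) for y,p in zip(ky,kp)]
Lt=np.array([a for a,_ in top])*mm;pt=np.array([b for _,b in top])/5-0.4+[265,170]
sc=[((106,-155,6),(30,262)),((106,155,6),(553,512)),((-94,155,6),(767,285)),((96,-128,116),(60,80)),((96,128,20),(516,444))]
Ls=np.array([a for a,_ in sc])*mm;ps=np.array([b for _,b in sc])/3.8-0.4+[180,210]
rt=lambda v:proj('top',w(v,Lt))-pt
rs=lambda v:proj('scene',w(v,Ls))-ps
r=least_squares(lambda v:rt(v).ravel(),[.6,-.03,-.15]);print(r.x);print(rt(r.x).round(1).tolist())
print(rs(r.x).round(1).tolist())
r=least_squares(lambda v:np.r_[rt(v).ravel(),rs(v).ravel()],[.6,-.03,-.15]);print(r.x);print(rt(r.x).round(1).tolist(),rs(r.x).round(1).tolist())
R=r.x
Lc=np.array([(40,17,51),(40,-17,51),(-40,-17,51),(-40,17,51)])*mm;pc=np.array([(232,278),(305,290),(278,458),(203,448)])/5-.4+[265,170]
r=least_squares(lambda v:(proj('top',w(v,Lc))-pc).ravel(),[.55,0,-.15]);print('carton',r.x,r.fun.round(1))
d=r.x[:2]-R[:2];c,s=np.cos(R[2]),np.sin(R[2]);print('in rack',c*d[0]+s*d[1],-s*d[0]+c*d[1])
s_=robot.get_state()
from scipy.spatial.transform import Rotation as Ro
print(Ro.from_quat(s_['eef_rot']).as_matrix().round(3))
E
```

```text
[ 0.57747642 -0.06065881 -0.15732861]
[[-0.2, -0.5], [0.4, -0.3], [0.2, 0.9], [-1.0, 0.7], [0.1, 0.3], [0.4, -0.3], [-0.3, -0.2], [-0.3, -0.2], [-0.2, -0.1], [0.2, -0.1], [0.2, -0.2], [0.3, -0.2]]
[[-1.1, -1.1], [0.7, -1.3], [0.8, -3.1], [-0.7, -1.3], [-0.0, 0.1]]
[ 0.57809878 -0.06014197 -0.16089345]
[[-0.2, -0.9], [0.4, -0.3], [-0.1, 0.9], [-1.3, 0.2], [0.0, -0.1], [0.3, -0.4], [-0.4, -0.6], [-0.4, -0.5], [-0.3, -0.4], [0.0, -0.3], [0.0, -0.4], [0.0, -0.2]] [[-1.0, -1.1], [0.4, -0.9], [1.0, -2.7], [-0.6, -1.2], [-0.2, 0.5]]
carton [ 0.54439909  0.00913348 -0.15891034] [ 0.1  0.4 -0.3  0.2 -0.3 -0.2  0.5 -0.5]
in rack -0.044362379795088086 0.0629820296209633
[[-0.001  0.378  0.926]
 [-0.002  0.926 -0.378]
 [-1.    -0.002  0.   ]]
```

```bash
cat >> h.py <<'E'
from scipy.spatial.transform import Rotation as Ro
R=np.array([0.5780,-0.0603,-0.159])
def where():
    s=robot.get_state();d=s['ee_pos'][:2]-R[:2];c,q=np.cos(R[2]),np.sin(R[2])
    M=Ro.from_quat(s['eef_rot']).as_matrix()
    print('t',round(s['t'],2),'rack mm',(1e3*np.array([c*d[0]+q*d[1],-q*d[0]+c*d[1],s['ee_pos'][2]])).round(1),'yaw err',round(np.arctan2(M[1,2],M[0,2])-R[2],4),'tilt',M[2].round(3),'F',s['contact_force'].round(1),'open',round(s['opening'],4))
    return s,M
def to(x,y,z):
    s,M=where();T=w(R,[[x/1e3,y/1e3,z/1e3]])[0];print('tool cm',(100*M.T@(T-s['ee_pos'])).round(2))
E
python3 - <<'E'
from h import *
to(28,-158,130)
E
```

```text
t 0.1 rack mm [-432.9  600.6  230.3] yaw err -0.2287 tilt [-1.    -0.002  0.   ] F [ 0.3 -0.4 -0.4] open 0.0856
tool cm [ 10.15 -63.42  62.09]
```

{"api": "servo_tool", "payload": {"plan": [{"jaw": 1,"yaw": -0.115},{"jaw": 1,"yaw": -0.114},{"jaw": 1},{"jaw": 1},{"jaw": 1}], "newtons": 30}}

```text
invalid input at $.plan[0]: expected keys jaw, tx, ty, tz, yaw
```

```bash
python3 - <<'E'
from h import *
to(28,-162,130)
E
```

```text
t 0.1 rack mm [-432.9  600.6  230.3] yaw err -0.2287 tilt [-1.    -0.002  0.   ] F [ 0.3 -0.4 -0.4] open 0.0856
tool cm [ 10.15 -63.81  62.18]
```

All keys are required in every row.

{"api": "servo_tool", "payload": {"plan": [{"jaw": 1,"tx": 0,"ty": 0,"tz": 0,"yaw": -0.115},{"jaw": 1,"tx": 0,"ty": 0,"tz": 0,"yaw": -0.114},{"jaw": 1,"tx": 0,"ty": 0,"tz": 0,"yaw": 0},{"jaw": 1,"tx": 0,"ty": 0,"tz": 0,"yaw": 0}], "newtons": 30}}

```text
t: 0.6
ee_pos: [0.2458, 0.6016, 0.231]
eef_rot: [0.057, 0.705, -0.057, 0.705]
contact_force: [0.2, -1.2, -0.9]
opening: 0.0125
```

```bash
python3 - <<'E'
from h import *
to(28,-162,130)
E
```

```text
t 0.6 rack mm [-432.8  600.9  231. ] yaw err -0.0017 tilt [-1.    -0.001 -0.   ] F [ 0.2 -1.2 -0.9] open 0.0125
tool cm [ 10.14 -76.21  46.21]
```

{"api": "servo_tool", "payload": {"plan": [{"jaw": 1,"tx": 0,"ty": -3.5,"tz": 3.5,"yaw": 0},{"jaw": 1,"tx": 0,"ty": -3.5,"tz": 3.5,"yaw": 0},{"jaw": 1,"tx": 0,"ty": -4,"tz": 3,"yaw": 0},{"jaw": 1,"tx": 0,"ty": -4,"tz": 3,"yaw": 0},{"jaw": 1,"tx": 0,"ty": -4,"tz": 3,"yaw": 0},{"jaw": 1,"tx": 0,"ty": -4,"tz": 3,"yaw": 0},{"jaw": 1,"tx": 0,"ty": -4,"tz": 3,"yaw": 0},{"jaw": 1,"tx": 0,"ty": -4,"tz": 3,"yaw": 0},{"jaw": 1,"tx": 0,"ty": -4,"tz": 3,"yaw": 0},{"jaw": 1,"tx": 0,"ty": -4,"tz": 3,"yaw": 0},{"jaw": 1,"tx": 0,"ty": -4,"tz": 3,"yaw": 0},{"jaw": 1,"tx": 0,"ty": -4,"tz": 3,"yaw": 0}]}}

```text
t: 2.1
ee_pos: [0.5374, 0.0778, 0.2316]
eef_rot: [0.057, 0.705, -0.056, 0.705]
contact_force: [1.2, 0.1, 0.2]
opening: -0.0004
```

```bash
python3 - <<'E'
from h import *
to(28,-162,130)
E
```

```text
t 2.1 rack mm [-61.9 129.9 231.6] yaw err -0.0011 tilt [-1.     0.001  0.001] F [1.2 0.1 0.2] open -0.0004
tool cm [ 10.15 -29.19   9.02]
```

{"api": "servo_tool", "payload": {"plan": [{"jaw": 1,"tx": 0,"ty": -5,"tz": 1.5,"yaw": 0},{"jaw": 1,"tx": 0,"ty": -5,"tz": 1.5,"yaw": 0},{"jaw": 1,"tx": 0,"ty": -5,"tz": 1.5,"yaw": 0},{"jaw": 1,"tx": 0,"ty": -5,"tz": 1.5,"yaw": 0},{"jaw": 1,"tx": 0,"ty": -4.6,"tz": 1.5,"yaw": 0},{"jaw": 1,"tx": 0,"ty": -4.6,"tz": 1.5,"yaw": 0},{"jaw": 1,"tx": 2,"ty": 0,"tz": 0,"yaw": 0},{"jaw": 1,"tx": 0,"ty": 0,"tz": 0,"yaw": 0},{"jaw": 1,"tx": 0,"ty": 0,"tz": 0,"yaw": 0}]}}

```text
t: 3.22
ee_pos: [0.58, -0.2214, 0.2113]
eef_rot: [0.056, 0.705, -0.055, 0.705]
contact_force: [0.2, -0.3, 0.5]
opening: 0.0001
```

```bash
python3 - <<'E'
from h import *
import cv2
to(28,-162,110)
for n in('wrist','top'):
    cv2.imwrite(f'pics/{n}1.png',vision.camera(n))
a=cv2.imread('pics/top1.png')
cv2.imwrite('pics/top1c.png',cv2.resize(a[170:290,265:425],None,fx=5,fy=5,interpolation=cv2.INTER_CUBIC))
E
```

```text
t 3.23 rack mm [  27.4 -158.7  211.3] yaw err 0.0025 tilt [-1.     0.001 -0.   ] F [ 0.2 -0.3  0.5] open 0.0001
tool cm [10.13 -0.34  0.06]
```

View pics/wrist1.png

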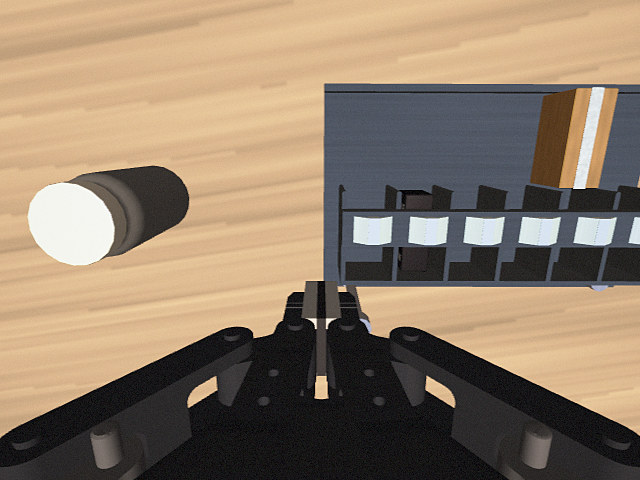

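The wrist view shows the closed tip at (321,285) and the key crowns in row 231 at columns 372, 428, 484, 539 and 595. The plate's front corner is at (325,84) and the bottle is well clear on the left. I'll use these pixels to refine the rack pose.

```bash
python3 - <<'E'
from h import *
from scipy.optimize import least_squares
s,M=where();p=vision.camera_params('wrist');m=p['mount'];mm=1e-3
def pw(X):
    t=(X-s['ee_pos'])@M; c=(t-m[:3,3])@m[:3,:3]
    return np.c_[p['fx']*c[:,0]/c[:,2]+p['cx'],p['fy']*c[:,1]/c[:,2]+p['cy']]
L=np.array([(28,y,80) for y in(-115,-69,-23,23,69)]+[(-94,-155,6)])*mm
px=np.array([(372.5,231),(428,231),(484,231),(539.5,231),(595,231),(325,84)])
f=lambda v:(pw(w(v,L))-px).ravel()
print(f(R).round(1)); r=least_squares(f,R);print(r.x,r.fun.round(1))
print('tip',pw(s['ee_pos'][None]))
E
```

```text
t 3.33 rack mm [  27.8 -159.2  212. ] yaw err 0.0024 tilt [-1.     0.001  0.001] F [ 0.3 -0.1 -0.1] open 0.0002
[ 2.7  0.9  4.3  1.   5.4  1.1  7.   1.2  8.5  1.3  0.2 -0.7]
[ 0.5771503  -0.0640971  -0.16528024] [-2.3 -0.3 -0.6  0.2  0.5  0.6  2.   1.1  3.4  1.5 -3.4 -2.1]
tip [[320.16514342 302.65619563]]
```

```bash
python3 - <<'E'
import cv2
a=cv2.imread('pics/wrist1.png')
cv2.imwrite('pics/w1c.png',cv2.resize(a[170:300,310:510],None,fx=4,fy=4,interpolation=cv2.INTER_CUBIC))
cv2.imwrite('pics/w1d.png',cv2.resize(a[70:300,440:640],None,fx=2.6,fy=2.6,interpolation=cv2.INTER_CUBIC))
E
```

```text
(no output)
```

View pics/w1c.png

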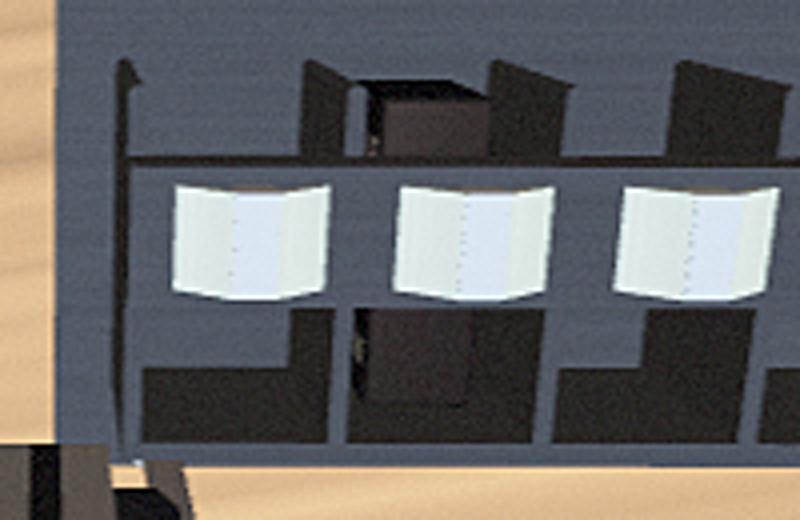

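View pics/w1d.png

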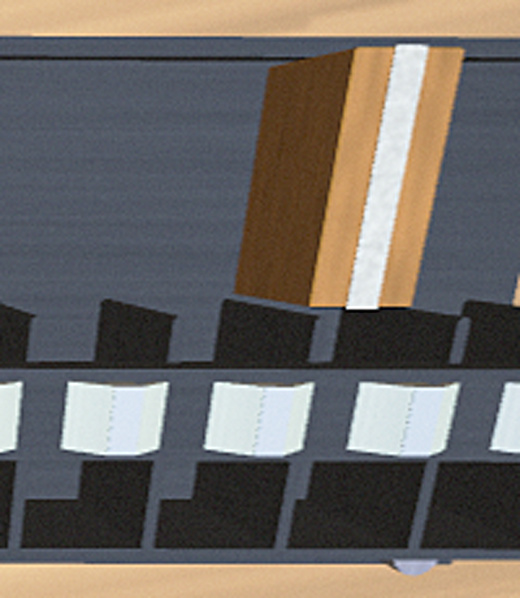

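```bash
python3 - <<'E'
from h import *
from scipy.optimize import least_squares
s,M=where();p=vision.camera_params('wrist');m=p['mount'];mm=1e-3
def pw(X):
    t=(X-s['ee_pos'])@M; c=(t-m[:3,3])@m[:3,:3]
    return np.c_[p['fx']*c[:,0]/c[:,2]+p['cx'],p['fy']*c[:,1]/c[:,2]+p['cy']]
L=np.array([(28,y,80) for y in(-115,-69,-23,23,69)]+[(-94,-155,6)]+[(-2,-138,60)])*mm
px=np.array([(373.8,231),(431.3,231),(488.5,231),(544.6,231),(600.6,231),(324.5,84),(340,185.5)])
f=lambda v:(pw(w(v,L))-px).ravel()
print(f(R).round(1)); r=least_squares(f,R);print(r.x,r.fun.round(1))
Lc=np.array([(40,17,51),(40,-17,51),(-40,-17,51),(-40,17,51)])*mm
pc=np.array([(411,305),(310,305),(356,47),(465,48)])/2.6+[440,70]
q=least_squares(lambda v:(pw(w(v,Lc))-pc).ravel(),[.55,0,-.15]);print('carton',q.x,q.fun.round(1))
R=r.x;d=q.x[:2]-R[:2];c,k=np.cos(R[2]),np.sin(R[2]);print(c*d[0]+k*d[1],-k*d[0]+c*d[1])
E
```

```text
t 3.33 rack mm [  27.8 -159.2  212. ] yaw err 0.0024 tilt [-1.     0.001  0.001] F [ 0.3 -0.1 -0.1] open 0.0002
[ 1.4  0.9  1.   1.   0.9  1.1  1.9  1.2  2.9  1.3  0.7 -0.7  5.7  5.8]
[ 0.57665703 -0.06190352 -0.16237466] [-0.8 -0.9 -1.2 -0.6 -1.2 -0.3 -0.2 -0.   0.8  0.3 -0.9 -2.6  3.6  4. ]
carton [ 0.54440306  0.00906844 -0.15767781] [ 0.2  0.7 -0.4  0.6 -0.2 -0.4  0.3 -0.7]
-0.04330318136176926 0.06482416076372365
```

```bash
sed -i 's/^R=np.*/R=np.array([0.5775,-0.0611,-0.1602])/' h.py; python3 - <<'E'
from h import *
to(28,-160,75.5)
E
```

```text
t 3.33 rack mm [  28.3 -158.3  212. ] yaw err 0.0036 tilt [-1.     0.001  0.001] F [ 0.3 -0.1 -0.1] open 0.0002
tool cm [13.65 -0.18 -0.05]
```

{"api": "servo_tool", "payload": {"plan": [{"jaw": 1,"tx": 5,"ty": -0.2,"tz": 0,"yaw": 0},{"jaw": 1,"tx": 4,"ty": 0,"tz": 0,"yaw": 0},{"jaw": 1,"tx": 3,"ty": 0,"tz": 0,"yaw": 0},{"jaw": 1,"tx": 1,"ty": 0,"tz": 0,"yaw": 0},{"jaw": 1,"tx": 0,"ty": 0,"tz": 0,"yaw": 0},{"jaw": 1,"tx": 0,"ty": 0,"tz": 0,"yaw": 0}]}}

```text
t: 4.08
ee_pos: [0.5805, -0.2257, 0.0831]
eef_rot: [0.056, 0.704, -0.056, 0.706]
contact_force: [0.4, -0.5, -0.2]
opening: 0.0
```

```bash
python3 - <<'E'
from h import *
to(28,-160,75.5)
to(28,-23,75.5)
E
```

```text
t 4.08 rack mm [  29.2 -162.    83.1] yaw err 0.0017 tilt [-1.    -0.     0.003] F [ 0.4 -0.5 -0.2] open 0.0
tool cm [ 0.76  0.2  -0.12]
t 4.08 rack mm [  29.2 -162.    83.1] yaw err 0.0017 tilt [-1.    -0.     0.003] F [ 0.4 -0.5 -0.2] open 0.0
tool cm [ 0.76 13.9  -0.1 ]
```

{"api": "servo_tool", "payload": {"plan": [{"jaw": 1,"tx": 0.75,"ty": 0,"tz": -0.1,"yaw": 0},{"jaw": 1,"tx": 0,"ty": 0,"tz": 0,"yaw": 0},{"jaw": 1,"tx": 0,"ty": 0.8,"tz": 0,"yaw": 0},{"jaw": 1,"tx": 0,"ty": 0.8,"tz": 0,"yaw": 0},{"jaw": 1,"tx": 0,"ty": 0.8,"tz": 0,"yaw": 0},{"jaw": 1,"tx": 0,"ty": 0.8,"tz": 0,"yaw": 0},{"jaw": 1,"tx": 0,"ty": 0.8,"tz": 0,"yaw": 0},{"jaw": 1,"tx": 0,"ty": 0.7,"tz": 0,"yaw": 0}]}}

```text
t: 5.08
ee_pos: [0.5844, -0.1888, 0.0752]
eef_rot: [0.053, 0.704, -0.063, 0.705]
contact_force: [-1.6, -15.0, 2.7]
opening: -0.0001
```

```bash
python3 - <<'E'
from h import *
import cv2
to(28,-23,75.5)
cv2.imwrite('pics/wrist2.png',vision.camera('wrist'))
a=vision.camera('scene')
cv2.imwrite('pics/scene2c.png',cv2.resize(a[190:350,150:390],None,fx=3.3,fy=3.3,interpolation=cv2.INTER_CUBIC))
E
```

```text
t 5.08 rack mm [  27.2 -125.    75.2] yaw err -0.0037 tilt [-1.    -0.013  0.003] F [ -1.6 -15.    2.7] open -0.0001
tool cm [-0.16 10.2   0.04]
```

View pics/wrist2.png

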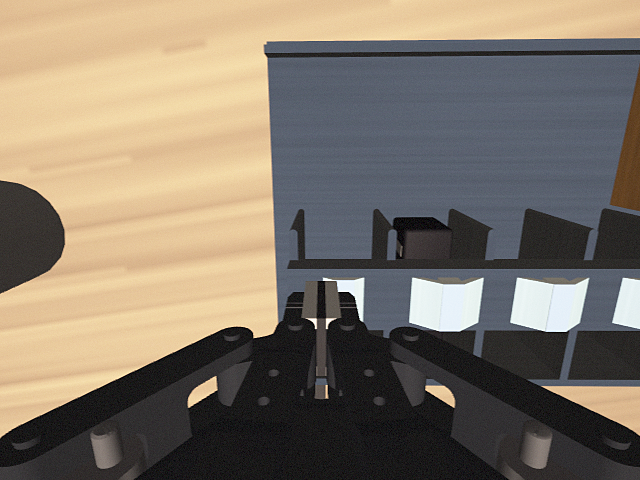

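View pics/scene2c.png

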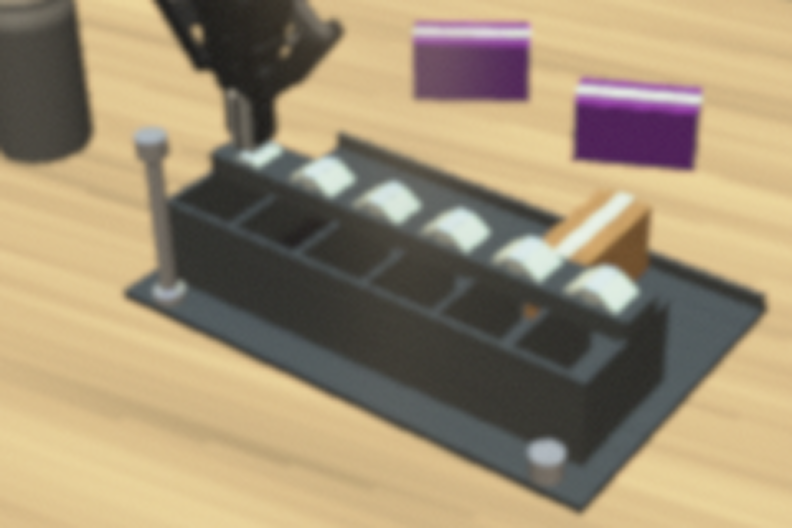

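{"api": "servo_tool", "payload": {"plan": [{"jaw": 1,"tx": -0.15,"ty": 0,"tz": 0,"yaw": 0},{"jaw": 1,"tx": 0,"ty": 0,"tz": 0,"yaw": 0}]}}

```text
t: 5.42
ee_pos: [0.5862, -0.1783, 0.0757]
eef_rot: [0.056, 0.705, -0.056, 0.705]
contact_force: [0.3, -2.6, 1.9]
opening: 0.0002
```

```bash
python3 - <<'E'
from h import *
to(28,-23,77)
E
```

```text
t 5.42 rack mm [  27.2 -114.4   75.7] yaw err 0.0022 tilt [-1.     0.     0.001] F [ 0.3 -2.6  1.9] open 0.0002
tool cm [-0.13  9.14  0.1 ]
```

{"api": "servo_tool", "payload": {"plan": [{"jaw": 1,"tx": 0.2,"ty": 0,"tz": 0.05,"yaw": 0},{"jaw": 1,"tx": 0,"ty": 0,"tz": 0,"yaw": 0},{"jaw": 1,"tx": 0,"ty": 0,"tz": 0,"yaw": 0}]}}

```text
t: 5.8
ee_pos: [0.5862, -0.1784, 0.0733]
eef_rot: [0.056, 0.705, -0.056, 0.705]
contact_force: [-1.8, -1.0, 2.8]
opening: -0.0002
```

{"api": "servo_tool", "payload": {"plan": [{"jaw": 1,"tx": -0.3,"ty": 0,"tz": 0,"yaw": 0},{"jaw": 1,"tx": 0,"ty": 0.7,"tz": 0,"yaw": 0},{"jaw": 1,"tx": 0,"ty": 0.7,"tz": 0,"yaw": 0},{"jaw": 1,"tx": 0,"ty": 0.7,"tz": 0,"yaw": 0},{"jaw": 1,"tx": 0,"ty": 0.7,"tz": 0,"yaw": 0},{"jaw": 1,"tx": 0,"ty": 0.7,"tz": 0,"yaw": 0},{"jaw": 1,"tx": 0,"ty": 0.6,"tz": 0,"yaw": 0},{"jaw": 1,"tx": 0,"ty": 0.5,"tz": 0,"yaw": 0},{"jaw": 1,"tx": 0,"ty": 0,"tz": 0,"yaw": 0},{"jaw": 1,"tx": 0,"ty": 0,"tz": 0,"yaw": 0}]}}

```text
t: 7.05
ee_pos: [0.5938, -0.1329, 0.0765]
eef_rot: [0.056, 0.705, -0.056, 0.705]
contact_force: [0.2, -1.2, 2.2]
opening: -0.0004
```

```bash
python3 - <<'E'
from h import *
import cv2
to(28,-69,74)
cv2.imwrite('pics/wrist3.png',vision.camera('wrist'))
E
```

```text
t 7.05 rack mm [ 27.6 -68.3  76.5] yaw err 0.002 tilt [-1.     0.001  0.001] F [ 0.2 -1.2  2.2] open -0.0004
tool cm [ 0.25 -0.07  0.04]
```

View pics/wrist3.png

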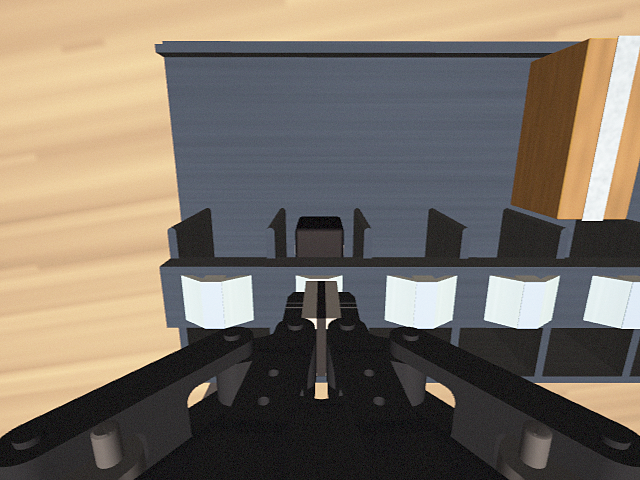

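The tip at (321,290) is centred on the second key, and the first key at (217,302) has come back up. I'll dip here, then ride on to the third.

{"api": "servo_tool", "payload": {"plan": [{"jaw": 1,"tx": 0.3,"ty": 0,"tz": 0,"yaw": 0},{"jaw": 1,"tx": 0,"ty": 0,"tz": 0,"yaw": 0},{"jaw": 1,"tx": 0,"ty": 0,"tz": 0,"yaw": 0}]}}

```text
t: 7.48
ee_pos: [0.5938, -0.133, 0.0735]
eef_rot: [0.056, 0.705, -0.056, 0.705]
contact_force: [0.8, -0.1, 3.6]
opening: -0.0002
```

{"api": "servo_tool", "payload": {"plan": [{"jaw": 1,"tx": -0.3,"ty": 0,"tz": 0,"yaw": 0},{"jaw": 1,"tx": 0,"ty": 0.7,"tz": 0,"yaw": 0},{"jaw": 1,"tx": 0,"ty": 0.7,"tz": 0,"yaw": 0},{"jaw": 1,"tx": 0,"ty": 0.7,"tz": 0,"yaw": 0},{"jaw": 1,"tx": 0,"ty": 0.7,"tz": 0,"yaw": 0},{"jaw": 1,"tx": 0,"ty": 0.7,"tz": 0,"yaw": 0},{"jaw": 1,"tx": 0,"ty": 0.6,"tz": 0,"yaw": 0},{"jaw": 1,"tx": 0,"ty": 0.4,"tz": 0,"yaw": 0},{"jaw": 1,"tx": 0,"ty": 0,"tz": 0,"yaw": 0},{"jaw": 1,"tx": 0.3,"ty": 0,"tz": 0,"yaw": 0},{"jaw": 1,"tx": 0,"ty": 0,"tz": 0,"yaw": 0},{"jaw": 1,"tx": 0,"ty": 0,"tz": 0,"yaw": 0}]}}

```text
t: 8.98
ee_pos: [0.6011, -0.0885, 0.0736]
eef_rot: [0.056, 0.705, -0.056, 0.705]
contact_force: [0.8, -1.7, 2.4]
opening: 0.0002
```

```bash
python3 - <<'E'
from h import *
import cv2
to(28,-23,74)
cv2.imwrite('pics/wrist4.png',vision.camera('wrist'))
E
```

```text
t 8.97 rack mm [ 27.7 -23.3  73.6] yaw err 0.002 tilt [-1.     0.001  0.001] F [ 0.8 -1.7  2.4] open 0.0002
tool cm [-0.04  0.03  0.03]
```

View pics/wrist4.png

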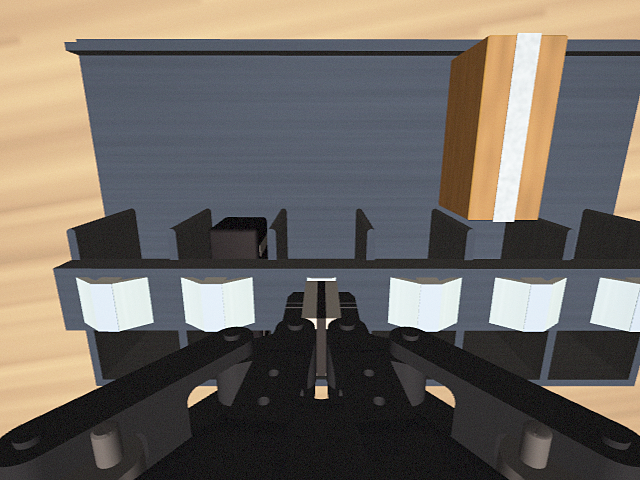

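The third key sits flush under the tip at (321,280), and the first and second keys are back up. Now I lift straight up and go round to the carton's +y side.

{"api": "servo_tool", "payload": {"plan": [{"jaw": 1,"tx": -2,"ty": 0,"tz": 0,"yaw": 0},{"jaw": 1,"tx": -4,"ty": 0,"tz": 0,"yaw": 0},{"jaw": 1,"tx": 0,"ty": 3.5,"tz": -2,"yaw": 0},{"jaw": 1,"tx": 0,"ty": 3.5,"tz": -2,"yaw": 0},{"jaw": 1,"tx": 0,"ty": 3.5,"tz": -2,"yaw": 0},{"jaw": 1,"tx": 0,"ty": 3.5,"tz": -1.2,"yaw": 0},{"jaw": 1,"tx": 0,"ty": 0,"tz": 0,"yaw": 0},{"jaw": 1,"tx": 0,"ty": 0,"tz": 0,"yaw": 0}]}}

```text
t: 10.02
ee_pos: [0.5516, 0.0603, 0.1339]
eef_rot: [0.056, 0.705, -0.056, 0.705]
contact_force: [-0.4, 0.4, -1.0]
opening: -0.0001
```

```bash
python3 - <<'E'
from h import *
import cv2
to(-44,113,17)
cv2.imwrite('pics/wrist5.png',vision.camera('wrist'))
E
```

```text
t 10.03 rack mm [-45.  115.7 133.9] yaw err 0.0015 tilt [-1. -0.  0.] F [-0.4  0.4 -1. ] open -0.0001
tool cm [11.69 -0.27  0.09]
```

View pics/wrist5.png

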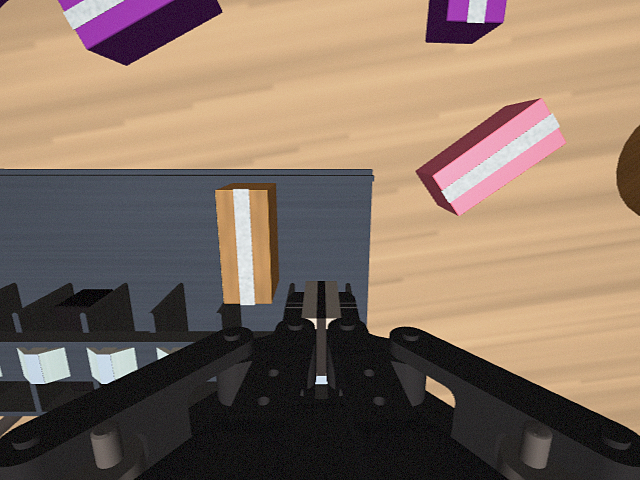

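The carton is at (246,245), the tip is clear on its right, and the pink decoy is out of the way. I descend.

{"api": "servo_tool", "payload": {"plan": [{"jaw": 1,"tx": 4,"ty": 0,"tz": 0.1,"yaw": 0},{"jaw": 1,"tx": 4,"ty": 0,"tz": 0,"yaw": 0},{"jaw": 1,"tx": 2.5,"ty": 0,"tz": 0,"yaw": 0},{"jaw": 1,"tx": 0.9,"ty": 0,"tz": 0,"yaw": 0},{"jaw": 1,"tx": 0,"ty": 0,"tz": 0,"yaw": 0},{"jaw": 1,"tx": 0,"ty": 0,"tz": 0,"yaw": 0}]}}

```text
t: 10.82
ee_pos: [0.5537, 0.0603, 0.0206]
eef_rot: [0.057, 0.704, -0.056, 0.706]
contact_force: [0.2, 0.3, 0.3]
opening: 0.0002
```

```bash
python3 - <<'E'
from h import *
import cv2
to(-44,0,17)
cv2.imwrite('pics/wrist6.png',vision.camera('wrist'))
E
```

```text
t 10.82 rack mm [-42.8 116.   20.6] yaw err 0.0008 tilt [-1.     0.001  0.002] F [0.2 0.3 0.3] open 0.0002
tool cm [  0.35 -11.6   -0.13]
```

View pics/wrist6.png

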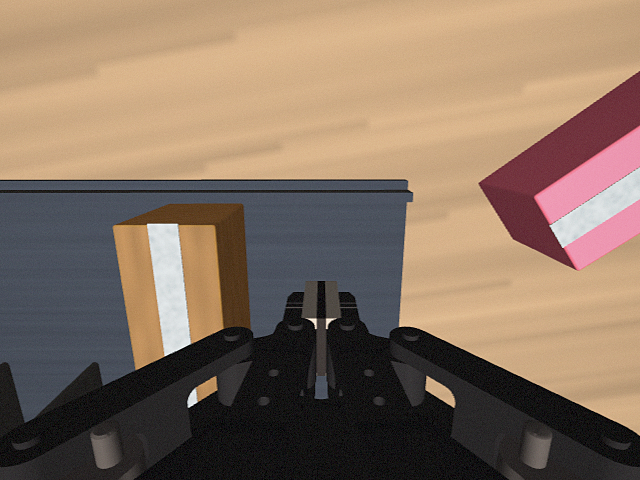

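{"api": "servo_tool", "payload": {"plan": [{"jaw": 1,"tx": 0.2,"ty": -1,"tz": -0.1,"yaw": 0},{"jaw": 1,"tx": 0,"ty": -1,"tz": 0,"yaw": 0},{"jaw": 1,"tx": 0,"ty": -0.5,"tz": 0,"yaw": 0},{"jaw": 1,"tx": 0,"ty": -0.5,"tz": 0,"yaw": 0},{"jaw": 1,"tx": 0,"ty": -0.5,"tz": 0,"yaw": 0},{"jaw": 1,"tx": 0,"ty": -0.5,"tz": 0,"yaw": 0},{"jaw": 1,"tx": 0,"ty": -0.5,"tz": 0,"yaw": 0},{"jaw": 1,"tx": 0,"ty": -0.5,"tz": 0,"yaw": 0},{"jaw": 1,"tx": 0,"ty": -0.5,"tz": 0,"yaw": 0},{"jaw": 1,"tx": 0,"ty": -0.5,"tz": 0,"yaw": 0}]}}

```text
t: 12.12
ee_pos: [0.5422, 0.0012, 0.0175]
eef_rot: [0.056, 0.705, -0.056, 0.705]
contact_force: [-0.3, 2.9, 2.7]
opening: -0.0001
```

```bash
python3 - <<'E'
from h import *
import cv2
to(-44,2,18)
cv2.imwrite('pics/wrist7.png',vision.camera('wrist'))
E
```

```text
t 12.12 rack mm [-44.8  55.9  17.5] yaw err 0.0015 tilt [-1.  0.  0.] F [-0.3  2.9  2.7] open -0.0001
tool cm [-0.06 -5.39  0.07]
```

View pics/wrist7.png

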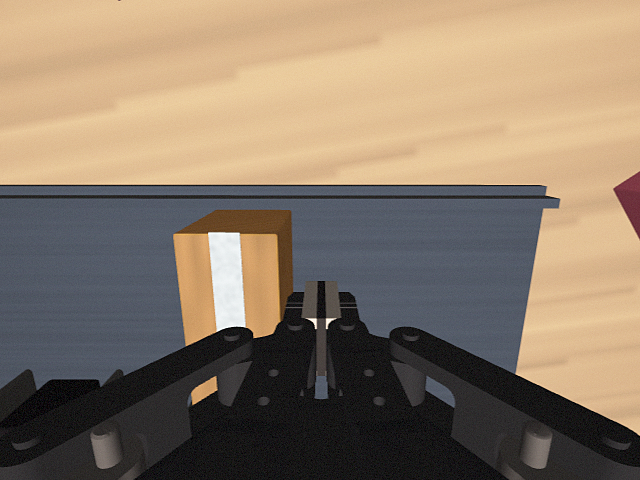

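{"api": "servo_tool", "payload": {"plan": [{"jaw": 1,"tx": 0,"ty": -0.5,"tz": 0,"yaw": 0},{"jaw": 1,"tx": 0,"ty": -0.5,"tz": 0,"yaw": 0},{"jaw": 1,"tx": 0,"ty": -0.5,"tz": 0,"yaw": 0},{"jaw": 1,"tx": 0,"ty": -0.5,"tz": 0,"yaw": 0},{"jaw": 1,"tx": 0,"ty": -0.5,"tz": 0,"yaw": 0},{"jaw": 1,"tx": 0,"ty": -0.5,"tz": 0,"yaw": 0},{"jaw": 1,"tx": 0,"ty": -0.5,"tz": 0,"yaw": 0},{"jaw": 1,"tx": 0,"ty": -0.5,"tz": 0,"yaw": 0},{"jaw": 1,"tx": 0,"ty": 0,"tz": 0,"yaw": 0},{"jaw": 1,"tx": 0,"ty": 0,"tz": 0,"yaw": 0}]}}

```text
t: 13.42
ee_pos: [0.5354, -0.0389, 0.017]
eef_rot: [0.056, 0.705, -0.057, 0.705]
contact_force: [1.3, 1.0, 0.1]
opening: -0.0003
```

```bash
python3 - <<'E'
from h import *
import cv2
to(-44,2,18)
cv2.imwrite('pics/wrist8.png',vision.camera('wrist'))
a=vision.camera('scene')
cv2.imwrite('pics/scene8c.png',cv2.resize(a[190:350,150:390],None,fx=3.3,fy=3.3,interpolation=cv2.INTER_CUBIC))
E
```

```text
t 13.43 rack mm [-45.1  15.2  17. ] yaw err 0.001 tilt [-1.    -0.001 -0.   ] F [1.3 1.  0.1] open -0.0003
tool cm [-0.1  -1.32  0.11]
```

View pics/wrist8.png

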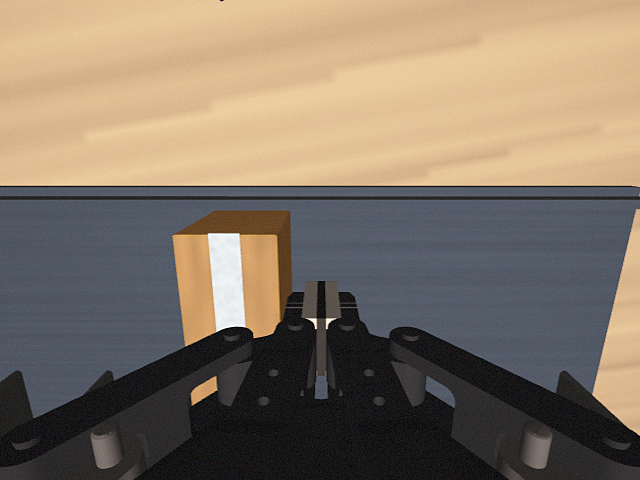

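View pics/scene8c.png

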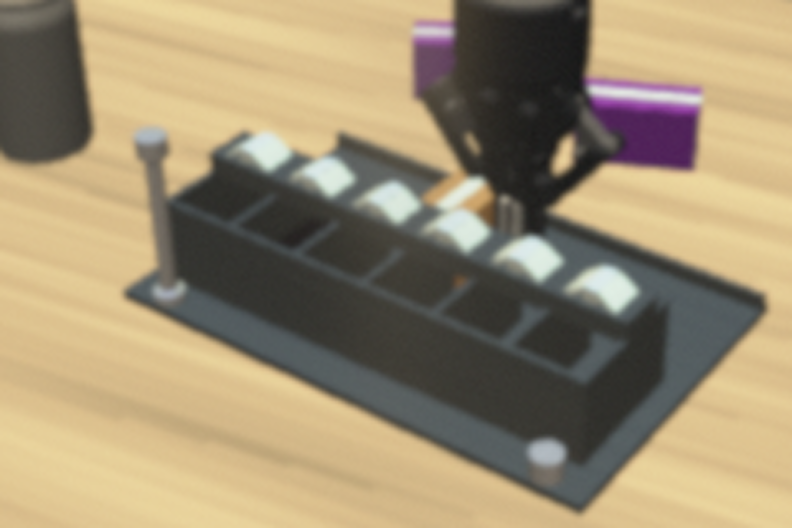

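```bash
python3 - <<'E'
from h import *
s,M=where();p=vision.camera_params('wrist');m=p['mount'];c,k=np.cos(R[2]),np.sin(R[2])
for u,v,z in((173.5,236,51),(279,234.5,51),(210,234,51),(241,234,51),(215,211,6),(291,211,6)):
    d=M@m[:3,:3]@np.array([(u-p['cx'])/p['fx'],(v-p['cy'])/p['fy'],1]);o=M@m[:3,3]+s['ee_pos']
    X=o+d*(z/1e3-o[2])/d[2];e=X[:2]-R[:2];print(z,((c*e[0]+k*e[1])*1e3).round(1),((-k*e[0]+c*e[1])*1e3).round(1))
E
```

```text
t 13.53 rack mm [-45.2  15.4  16.9] yaw err 0.0012 tilt [-1.    -0.001 -0.001] F [ 0.6  0.5 -0.8] open -0.0001
51 -84.3 -31.2
51 -84.8 2.4
51 -85.0 -19.5
51 -85.0 -9.7
6 -84.2 -31.2
6 -84.2 2.5
```

{"api": "servo_tool", "payload": {"plan": [{"jaw": 1,"tx": 0,"ty": -0.45,"tz": 0,"yaw": 0},{"jaw": 1,"tx": 0,"ty": -0.4,"tz": 0,"yaw": 0},{"jaw": 1,"tx": 0,"ty": 0,"tz": 0,"yaw": 0},{"jaw": 1,"tx": 0,"ty": 0,"tz": 0,"yaw": 0},{"jaw": 1,"tx": 0,"ty": 2,"tz": 0,"yaw": 0},{"jaw": 1,"tx": -3,"ty": 1,"tz": 0,"yaw": 0},{"jaw": 1,"tx": -5,"ty": 0,"tz": 0,"yaw": 0},{"jaw": 1,"tx": -4,"ty": -3,"tz": -4,"yaw": 0},{"jaw": 1,"tx": 0,"ty": -3.2,"tz": -5,"yaw": 0},{"jaw": 1,"tx": 0,"ty": 0,"tz": 0,"yaw": 0},{"jaw": 1,"tx": 0,"ty": 0,"tz": 0,"yaw": 0}]}}

```text
t: 14.9
ee_pos: [0.442, -0.0633, 0.1367]
eef_rot: [0.056, 0.704, -0.056, 0.705]
contact_force: [0.6, -0.5, -0.6]
opening: 0.0003
```

```bash
python3 - <<'E'
from h import *
import cv2
to(-106,-23,21)
a=vision.camera('wrist')
cv2.imwrite('pics/wrist9.png',a)
a=vision.camera('top')
cv2.imwrite('pics/top9c.png',cv2.resize(a[170:290,265:425],None,fx=5,fy=5,interpolation=cv2.INTER_CUBIC))
E
```

```text
t 14.9 rack mm [-133.4  -23.8  136.7] yaw err 0.0012 tilt [-1.     0.001  0.001] F [ 0.6 -0.5 -0.6] open 0.0003
tool cm [11.58  0.06  2.72]
```

View pics/wrist9.png

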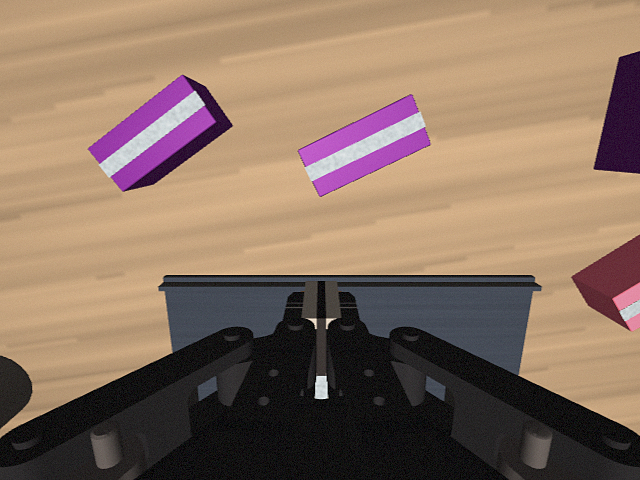

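View pics/top9c.png

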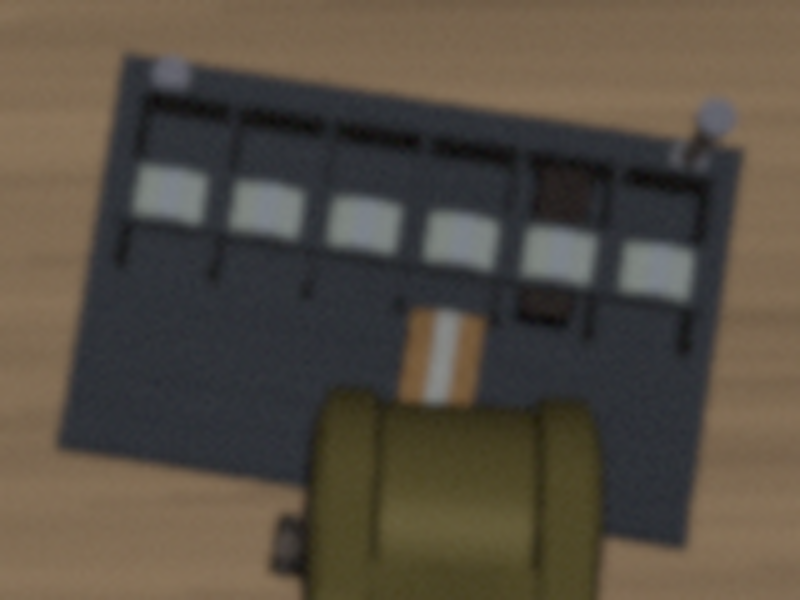

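In the top crop the carton's front edge is centred at x≈449, midway between the divider ends at (400,303) and (497,322). It faces gap d squarely. I descend in front of the lip.

{"api": "servo_tool", "payload": {"plan": [{"jaw": 1,"tx": 3,"ty": 0.1,"tz": 2.5,"yaw": 0},{"jaw": 1,"tx": 4,"ty": 0,"tz": 0,"yaw": 0},{"jaw": 1,"tx": 3,"ty": 0,"tz": 0,"yaw": 0},{"jaw": 1,"tx": 1,"ty": 0,"tz": 0,"yaw": 0},{"jaw": 1,"tx": 0,"ty": 0,"tz": 0,"yaw": 0},{"jaw": 1,"tx": 0,"ty": 0,"tz": 0,"yaw": 0},{"jaw": 1,"tx": 0,"ty": 0,"tz": 0,"yaw": 0}]}}

```text
t: 15.88
ee_pos: [0.4675, -0.0663, 0.0275]
eef_rot: [0.056, 0.704, -0.056, 0.706]
contact_force: [0.6, -0.6, 0.2]
opening: 0.0003
```

```bash
python3 - <<'E'
from h import *
to(-95,-23,22)
E
```

```text
t 15.88 rack mm [-107.8  -22.7   27.5] yaw err 0.0015 tilt [-1.     0.001  0.002] F [ 0.6 -0.6  0.2] open 0.0003
tool cm [ 0.55 -0.04  1.28]
```

{"api": "servo_tool", "payload": {"plan": [{"jaw": 1,"tx": 0.5,"ty": 0,"tz": 0.5,"yaw": 0},{"jaw": 1,"tx": 0,"ty": 0,"tz": 0.5,"yaw": 0},{"jaw": 1,"tx": 0,"ty": 0,"tz": 0.5,"yaw": 0},{"jaw": 1,"tx": 0,"ty": 0,"tz": 0.5,"yaw": 0},{"jaw": 1,"tx": 0,"ty": 0,"tz": 0.5,"yaw": 0},{"jaw": 1,"tx": 0,"ty": 0,"tz": 0.5,"yaw": 0},{"jaw": 1,"tx": 0,"ty": 0,"tz": 0.5,"yaw": 0},{"jaw": 1,"tx": 0,"ty": 0,"tz": 0,"yaw": 0}]}}

```text
t: 16.88
ee_pos: [0.5019, -0.072, 0.0215]
eef_rot: [0.056, 0.704, -0.056, 0.705]
contact_force: [0.0, 0.3, 0.1]
opening: 0.0004
```

```bash
python3 - <<'E'
from h import *
import cv2
to(-13,-23,22)
cv2.imwrite('pics/wrist10.png',vision.camera('wrist'))
a=vision.camera('top')
cv2.imwrite('pics/top10c.png',cv2.resize(a[170:290,265:425],None,fx=5,fy=5,interpolation=cv2.INTER_CUBIC))
E
```

```text
t 16.88 rack mm [-72.9 -22.8  21.5] yaw err 0.0014 tilt [-1.    -0.     0.001] F [0.  0.3 0.1] open 0.0004
tool cm [-0.04 -0.02  5.99]
```

View pics/top10c.png

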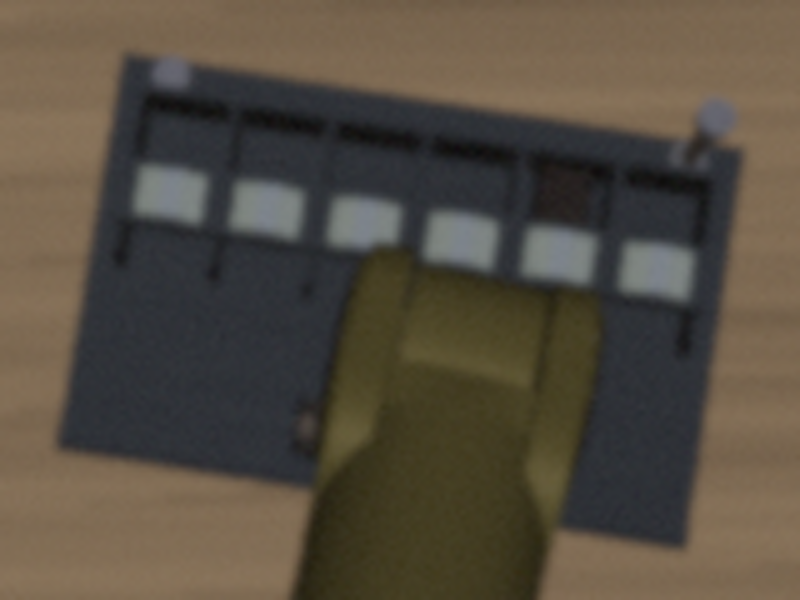

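{"api": "servo_tool", "payload": {"plan": [{"jaw": 1,"tx": 0,"ty": 0,"tz": 0.5,"yaw": 0},{"jaw": 1,"tx": 0,"ty": 0,"tz": 0.5,"yaw": 0},{"jaw": 1,"tx": 0,"ty": 0,"tz": 0.5,"yaw": 0},{"jaw": 1,"tx": 0,"ty": 0,"tz": 0.5,"yaw": 0},{"jaw": 1,"tx": 0,"ty": 0,"tz": 0.5,"yaw": 0},{"jaw": 1,"tx": 0,"ty": 0,"tz": 0.5,"yaw": 0}]}}

```text
t: 17.73
ee_pos: [0.5309, -0.0766, 0.0213]
eef_rot: [0.056, 0.705, -0.056, 0.705]
contact_force: [-3.2, -0.5, 2.0]
opening: 0.0003
```

{"api": "servo_tool", "payload": {"plan": [{"jaw": 1,"tx": 0,"ty": 0,"tz": 0.4,"yaw": 0},{"jaw": 1,"tx": 0,"ty": 0,"tz": 0.4,"yaw": 0},{"jaw": 1,"tx": 0,"ty": 0,"tz": 0.4,"yaw": 0},{"jaw": 1,"tx": 0,"ty": 0,"tz": 0.4,"yaw": 0},{"jaw": 1,"tx": 0,"ty": 0,"tz": 0.4,"yaw": 0}]}}

```text
t: 18.35
ee_pos: [0.5507, -0.0798, 0.0213]
eef_rot: [0.056, 0.705, -0.056, 0.705]
contact_force: [-2.8, 0.9, 1.2]
opening: -0.0006
```

```bash
python3 - <<'E'
from h import *
import cv2
to(-13,-23,22)
a=vision.camera('scene')
cv2.imwrite('pics/scene11c.png',cv2.resize(a[190:350,150:390],None,fx=3.3,fy=3.3,interpolation=cv2.INTER_CUBIC))
E
```

```text
t 18.35 rack mm [-23.5 -22.7  21.3] yaw err 0.0014 tilt [-1.  0.  0.] F [-2.8  0.9  1.2] open -0.0006
tool cm [-0.07 -0.03  1.05]
```

View pics/scene11c.png

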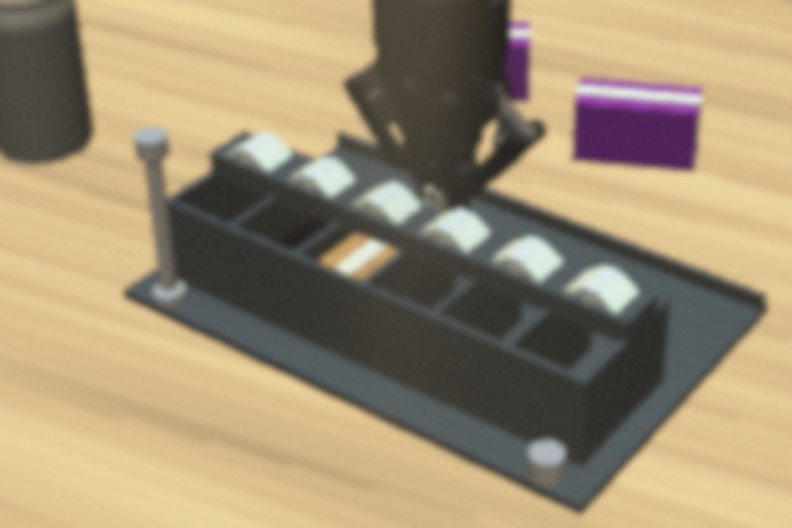

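The carton is going into the third gap from the post, with its rear end at (355,255). I push gently until it meets the stop.

{"api": "servo_tool", "payload": {"plan": [{"jaw": 1,"tx": 0,"ty": 0,"tz": 0.3,"yaw": 0},{"jaw": 1,"tx": 0,"ty": 0,"tz": 0.3,"yaw": 0},{"jaw": 1,"tx": 0,"ty": 0,"tz": 0.2,"yaw": 0},{"jaw": 1,"tx": 0,"ty": 0,"tz": 0.1,"yaw": 0}]}}

```text
t: 18.9
ee_pos: [0.5594, -0.0812, 0.0213]
eef_rot: [0.056, 0.705, -0.056, 0.705]
contact_force: [-2.3, 0.4, 0.9]
opening: -0.0001
```

{"api": "servo_tool", "payload": {"plan": [{"jaw": 1,"tx": 0,"ty": 0,"tz": 0.1,"yaw": 0},{"jaw": 1,"tx": 0,"ty": 0,"tz": 0.1,"yaw": 0}]}}

```text
t: 19.15
ee_pos: [0.5613, -0.0815, 0.0213]
eef_rot: [0.056, 0.705, -0.056, 0.705]
contact_force: [-1.2, 0.6, -0.8]
opening: 0.0001
```

```bash
python3 - <<'E'
from h import *
to(-13,-23,22)
E
```

```text
t 19.15 rack mm [-12.7 -22.7  21.3] yaw err 0.0014 tilt [-1.  0.  0.] F [-1.2  0.6 -0.8] open 0.0001
tool cm [-0.07 -0.03 -0.03]
```

{"api": "servo_tool", "payload": {"plan": [{"jaw": 1,"tx": 0,"ty": 0,"tz": 0.1,"yaw": 0},{"jaw": 1,"tx": 0,"ty": 0,"tz": 0.1,"yaw": 0}]}}

```text
t: 19.4
ee_pos: [0.5613, -0.0815, 0.0213]
eef_rot: [0.056, 0.706, -0.056, 0.703]
contact_force: [-8.9, 0.8, 7.1]
opening: -0.0003
```

```bash
python3 - <<'E'
from h import *
to(-13,-23,22)
E
```

```text
t 19.4 rack mm [-12.7 -22.7  21.3] yaw err 0.0013 tilt [-1.     0.001 -0.004] F [-8.9  0.8  7.1] open -0.0003
tool cm [-0.07 -0.03 -0.03]
```

The tip has stopped at the expected place (x = -12.7) and the force has risen from about 2 to 9 N, so the carton is against the stop. I give one more small press to confirm, then back off.

{"api": "servo_tool", "payload": {"plan": [{"jaw": 1,"tx": 0,"ty": 0,"tz": 0.1,"yaw": 0},{"jaw": 1,"tx": 0,"ty": 0,"tz": 0,"yaw": 0}]}}

```text
t: 19.65
ee_pos: [0.5613, -0.0815, 0.0211]
eef_rot: [0.057, 0.707, -0.056, 0.703]
contact_force: [-9.9, 1.2, 6.6]
opening: 0.0002
```

{"api": "servo_tool", "payload": {"plan": [{"jaw": 1,"tx": 0,"ty": 0,"tz": -0.5,"yaw": 0},{"jaw": 1,"tx": 0,"ty": 0,"tz": -2,"yaw": 0},{"jaw": 1,"tx": 0,"ty": 0,"tz": -3,"yaw": 0},{"jaw": 1,"tx": -4,"ty": 0,"tz": 0,"yaw": 0},{"jaw": 1,"tx": -5,"ty": 0,"tz": 0,"yaw": 0},{"jaw": 1,"tx": -5,"ty": 4,"tz": 0,"yaw": 0},{"jaw": 1,"tx": -2,"ty": 5,"tz": 0,"yaw": 0},{"jaw": 1,"tx": 0,"ty": 5,"tz": 0,"yaw": 0},{"jaw": 1,"tx": 0,"ty": 5,"tz": 0,"yaw": 0},{"jaw": 1,"tx": 0,"ty": 5,"tz": 0,"yaw": 0},{"jaw": 1,"tx": 0,"ty": 4,"tz": 0,"yaw": 0},{"jaw": 1,"tx": 0,"ty": 0,"tz": 0,"yaw": 0}]}}

```text
t: 21.15
ee_pos: [0.554, 0.2072, 0.18]
eef_rot: [0.054, 0.705, -0.053, 0.706]
contact_force: [-0.1, -0.2, 0.2]
opening: 0.0001
```

```bash
python3 - <<'E'
from h import *
import cv2
where()
a=vision.camera('top')
cv2.imwrite('pics/top12.png',a)
cv2.imwrite('pics/top12c.png',cv2.resize(a[170:290,265:425],None,fx=5,fy=5,interpolation=cv2.INTER_CUBIC))
a=vision.camera('scene')
cv2.imwrite('pics/scene12.png',a)
cv2.imwrite('pics/scene12c.png',cv2.resize(a[210:350,180:390],None,fx=3.8,fy=3.8,interpolation=cv2.INTER_CUBIC))
E
```

```text
t 21.15 rack mm [-66.  261.1 180. ] yaw err 0.008 tilt [-1.     0.002  0.001] F [-0.1 -0.2  0.2] open 0.0001
```

View pics/top12c.png

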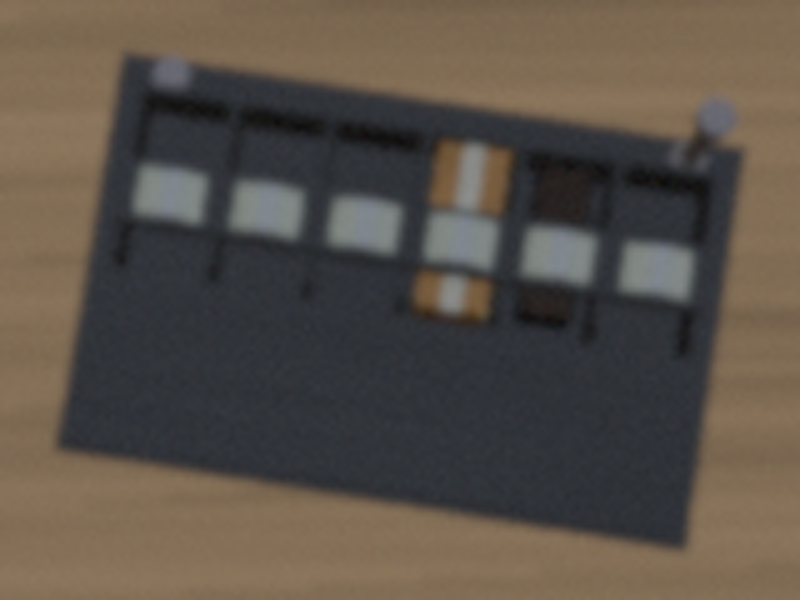

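View pics/scene12c.png

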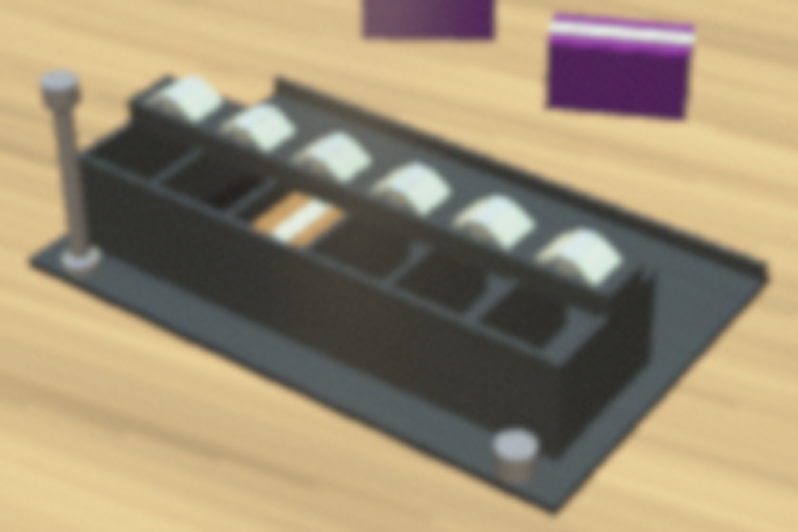

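View pics/top12.png

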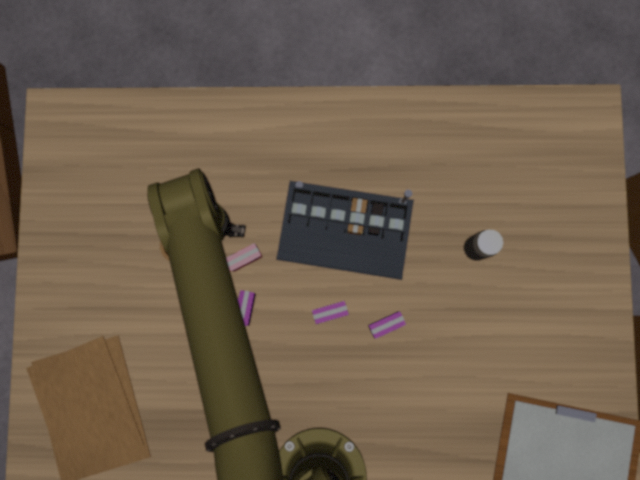

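The carton is in the third gap, up against the back stop at crop (473,142). All keys are up, the other things are where they were, and the arm is clear at z = 180 mm. I'm handing in.

```bash
python3 - <<'E'
from station import order
print(order.hand_in())
E
```

```text
the job is handed in; nothing more can be done
None
```

I pressed the first three keys in turn from the post end (f, e, d). Then I slid the kraft carton along the channel to the third gap (d), pushed it home against the back stop, and handed in at about 21 s.

- **Keys:** I drew the closed fingertip along the rail and dipped on each key to about 73.5 mm, roughly 6.5 mm of its 8 mm travel. I stopped at the third key and lifted straight up. Pressing the first key briefly gave about 15 N sideways until the tip rode up over it, so I rode slightly higher for the other two.
- **Carton:** The tip stopped within 0.5 mm of where a seated carton should stop it. The force rose from about 2 N to 10 N and the tip moved no further.
- **Last pictures:** The carton is fully in gap d against the back stop, all the keys are up, and the module, bottle and the pink and purple boxes are unmoved. The arm is clear with no contact force. The arm hid the tape roll in the last top view; nothing came near it.
- **Disagreement:** The rack position from the overhead and wrist cameras differed by 1–2 mm. I used a value in between, and the carton went in without jamming.

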